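Roll a ball post cap up the gutter into its drilling nest

ROBOT

A 7-joint arm with a two-finger parallel gripper is mounted at the origin on the work surface. World frame = base frame: x ahead of the robot, y to its left, z up, the work surface at z = 0. Lengths are in mm, angles in rad, forces in N, time in s.
With the tool pointing down it reaches from about 400 to 900 mm from the base axis. Payload 5.5 kg.
Tool frame: the origin (TCP) lies midway between the tips of the shut fingers; the grasp point (between the pads) lies env.hold_point_z behind it (env.hold_point_z is the distance from the TCP to the grasp point, in mm); z points along the fingers, y is the direction in which the jaws open and shut (so a half turn about z gives the same grasp; the last joint's range is limited). The gripper opens to 92 mm and grips with 3 to 60 N. Pads are 19 mm wide; open, the fingers measure 130 mm over their backs; the gripper's body (75 mm by 190 mm) begins 47 mm behind the grasp point.
Start: joints at [1.452, 0.501, -0.427, 1.55, 0.221, 1.138, -0.21], TCP at [242.217, -603.184, 226.729] pointing down, gripper open.
Joint ranges: [-2.88, 2.88], [-0.31, 2.03], [-1.54, 1.56], [0.2, 2.42], [-1.41, 4.55], [0.19, 2.02], [-2.57, 2.57]. Speed limits (rad/s): [2.57, 2.57, 3.14, 3.14, 3.14, 3.14, 3.14].

INTERFACE

Orientations are given as a unit quaternion [x, y, z, w].
In Python, from cell import env gives the robot as it stands. The module is installed in compiled form; this text tells all that it offers.
- The arm moves only by the tool carry_out, never from a script. Its argument "plan" is a list of rows, each a list of 3 entries, a list of its own where there are three numbers: the opening, from 0 (shut) to 1 (fully open), then the shift along the tool's x, y, z in units of 0.12 m (1.0 is 0.12 m), then the turn about the tool's z in units of 30 degrees (1.0 is 30 degrees). In form: [[grip, [tx, ty, tz], roll], ...]. A call has 1 to 5 rows; each row shifts and turns the commanded pose from where the row before left it, along the tool's axes as they then stand; what a row does not reach is not made up. A row lasts 1/12 s, in which the tool goes at most 41.7 mm and 7.16 degrees, less where a joint would pass 70% of its speed; a pose out of reach is approached as far as the arm can. A call with a number of a shift or a turn outside -1 to 1 is refused whole. A call with a gripper value outside its range is refused whole. The fingers move at their own pace and stop on an object; "force" is the grip in N (left out, the last holds). Time passes only in rows, so rows that do not move let the fingers close. It gives the time, the measured TCP pose, the force and the opening at its end, in the units of the state.
- env.get_obs(): the state, without advancing time (a new reading comes with each control period).
- env.grab_frame(name): name is "side" or "top"; returns the picture (400x640x3 uint8, blue, green, red); there is no depth.
- env.calibration(name): a dict with "fx", "fy", "cx", "cy" (pixels), "cam_to_world" (4x4, takes a point from camera to world coordinates). Camera axes: x right, y down, z forward; pixel columns grow to the right and rows downward; lengths in mm; the calibration is good to about 2 mm. A picture is of the moment at which its call begins. calibration takes no time and is no camera call.
- env.hand_in(): hands the job in, once; it reports no verdict.
The state is a dict: "time_s": time; "qpos": joint angles; "qd": joint speeds; "effort": joint torques, N m; "eef_pos": TCP position; "orientation": TCP orientation; "wrist_force": force on the tool from outside, world axes, zero at the start; "moment": the same for the moment, N m; "finger_gap": opening from 0.0 (shut) to 1.0 (fully open).
Only numpy, scipy, OpenCV 4.12 (cv2) and the standard library are available. Lean on these libraries where they do the work, as an engineer would, in place of code of your own. Each camera call takes 0.05 s, during which the arm holds its last target.

TASK

With the fingertips, push the dark wooden ball up its sloped gutter until it drops into the nest against the green end stop at the top, so that it stays there and cannot roll back. Only push it along the gutter - do not pick it up or lift it off the gutter - and leave the pale ball at the foot of its own gutter and the glue bottle, offcut and screwdriver where they are.

Things in the scene. Friction and masses are not known exactly. Their poses are not given: they have to be found in the camera images.
- dark_ball: Dark brown turned wooden ball (post cap blank), 56 mm diameter, about 80 g; origin at its centre; it rolls, so its axes mean nothing. It starts at rest at the low end of one of the two gutters (either one), against the foot lip.
- pale_ball: Pale wooden ball, otherwise the same, origin at its centre; at rest at the low end of the other gutter. To be left there.
- jig: Plywood jig, 310 x 170 mm, standing fixed on the bench, its place and yaw differing from run to run; origin on the bench under its middle, z up, x horizontal in the uphill direction, y across the gutters. Two parallel open-topped gutters run side by side along its x, centred at y = +36 and y = -36 mm, rising 6 degrees towards +x.
- gutter (a point): Point midway between the gutters, level with their running floor, 36 mm above the bench. Its frame slopes with them: x uphill along the floor, y across, z square to the floor. Gutters centred at y = +36 and -36 mm, 62 mm wide inside; side walls 10 mm thick, 18 mm high, so the balls stand well above them. Floor runs from x = -150 to 91 mm. Finished ball's centre: x 108 to 110, z 22 mm.
- foot (a point): Point at floor level between the gutters at the low end, 130 mm downhill of the gutter point, under the middle of a half-round lip, 8 mm high, that crosses both gutters. A ball waiting at the foot rests on this lip, its centre 23 mm uphill of it and 28 mm above the floor.
- step (a point): Point between the gutters, 91 mm uphill of the gutter point, where the running floor ends and steps down 6 mm to the nest floor. The green end stop's face is 47 mm further uphill (12 mm thick, top 40 mm above the running floor). A ball let go short of the step rolls back to the foot; once its centre is some 4 mm past the step it drops into the nest by itself.
- glue: White glue bottle, 56 mm diameter, 130 mm tall, standing upright beyond the upper end of the jig; origin at the centre of its underside. Bystander.
- offcut: Wooden offcut 90 x 45 x 35 mm lying beyond the low end of the jig; origin at the centre of its underside. Bystander.
- screwdriver: Screwdriver lying beside the jig (its -y side), along its own x; origin under its middle. Bystander.

How it is judged:
By the outcome, as a careful person would: the job done as asked, in the order asked, and still so for the second after the job is handed in, with the robot touching nothing.
It also fails if it takes over 42 s, if anything falls off the work surface, if the arm or the gripper's body presses on something with over 40 N, if the wrist force passes 120 N, or if a joint passes its speed limit or range.

## Working session

There is one attempt and no reset: what is moved stays moved. The work goes in short steps, Python scripts to look and compute and a tool call to move; the robot and the scene stay as the last step left them, time stands still between calls to the robot, and variables do not carry over. Pictures are saved under pics/ and viewed, and the job is handed in when it is done.

Besides the shell and the picture viewer there is one more tool, called after "Call:" by a JSON object that holds its "api" and its "payload", one argument or row to a line. carry_out: Moves the arm, as the interface text tells. Shifts and turns lie within -1 to 1; 1 stands for 0.12 m of shift or 30 degrees of turn. Its arguments: {"type":"object","properties":{"plan":{"type":"array"},"force":{"type":"number"}},"required":["plan"]}

```bash
mkdir -p pics; python3 - <<'E'
from cell import env
import cv2,json
print(env.get_obs(), env.hold_point_z)
for n in("top","side"):
    cv2.imwrite(f"pics/{n}0.png",env.grab_frame(n)); c=env.calibration(n); print(n,c)
E
```

```text
{'time_s': 0.0, 'qpos': array([ 1.45217662,  0.50186567, -0.42678822,  1.55146574,  0.22080948,
        1.13829184, -0.21026424]), 'qd': array([-7.91801615e-05, -1.24039762e-03, -1.27481840e-03,  1.17665160e-03,
       -6.53269615e-04,  3.87748577e-04, -8.91180143e-04]), 'effort': array([-2.09863456e-04, -5.66599417e+01, -5.81624642e+00, -2.79120576e+01,
       -6.87079271e-02,  3.09298304e-02,  1.74650827e-04]), 'eef_pos': array([ 241.88759462, -602.55073954,  225.66037194]), 'orientation': array([ 9.81822492e-01,  1.89798899e-01, -1.57056180e-04, -9.73014060e-04]), 'wrist_force': array([ 0.17649013,  0.62945832, -0.0149207 ]), 'moment': array([ 0.01424933,  0.00130621, -0.02827357]), 'finger_gap': 0.9996260434786549} 18.8
top {'fx': 449.8910201049652, 'fy': 449.8910201049652, 'cx': 318.18580204816055, 'cy': 201.75732691571642, 'cam_to_world': array([[ 1.62651110e-02, -9.85723783e-01,  1.67583023e-01,
         4.08748941e+02],
       [-9.99446497e-01, -2.08927751e-02, -2.58880466e-02,
         6.24636093e+01],
       [ 2.90197377e-02, -1.67069193e-01, -9.85518006e-01,
         1.09514616e+03],
       [ 0.00000000e+00,  0.00000000e+00,  0.00000000e+00,
         1.00000000e+00]])}
side {'fx': 398.51803997827113, 'fy': 398.51803997827113, 'cx': 319.9967103048165, 'cy': 196.7297698967669, 'cam_to_world': array([[ 8.15893845e-01, -3.18476539e-01,  4.82586705e-01,
         1.51254835e+02],
       [-5.78120765e-01, -4.35369147e-01,  6.90094259e-01,
        -5.33448109e+02],
       [-9.67546907e-03, -8.42037054e-01, -5.39332908e-01,
         5.24870913e+02],
       [ 0.00000000e+00,  0.00000000e+00,  0.00000000e+00,
         1.00000000e+00]])}
```

View pics/top0.png

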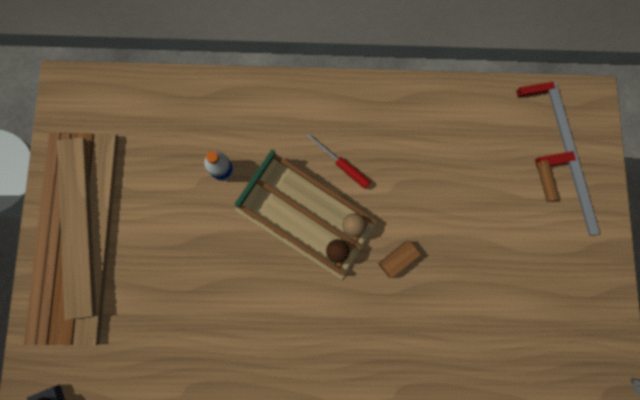

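View pics/side0.png

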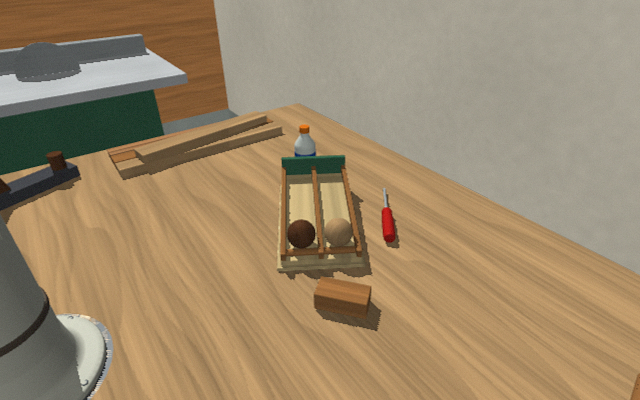

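```bash
cat > h.py <<'E'
from cell import env
import cv2,numpy as np
def ray(n,u,v):
    c=env.calibration(n);M=c["cam_to_world"]
    d=M[:3,:3]@np.array([(u-c["cx"])/c["fx"],(v-c["cy"])/c["fy"],1]);return M[:3,3],d/np.linalg.norm(d)
def plane(n,u,v,z):
    o,d=ray(n,u,v);return o+d*(z-o[2])/d[2]
def tri(a,b):
    A=np.zeros((3,3));q=np.zeros(3)
    for o,d in(a,b):
        P=np.eye(3)-np.outer(d,d);A+=P;q+=P@o
    x=np.linalg.solve(A,q);return x,[round(float(np.linalg.norm((np.eye(3)-np.outer(d,d))@(x-o))),1) for o,d in(a,b)]
def blobs(m,amin=60):
    n,l,s,c=cv2.connectedComponentsWithStats(m.astype(np.uint8));return [(s[i],c[i].round(1),l==i) for i in range(1,n) if s[i][4]>amin]
E
python3 - <<'E'
from h import *
for n in("top","side"):
    im=cv2.imread(f"pics/{n}0.png");hsv=cv2.cvtColor(im,cv2.COLOR_BGR2HSV)
    boxes={"top":(230,140,385,285),"side":(260,145,370,280)}[n]
    x0,y0,x1,y1=boxes
    roi=np.zeros(im.shape[:2],bool);roi[y0:y1,x0:x1]=1
    g=roi&(hsv[...,0]>60)&(hsv[...,0]<100)&(hsv[...,1]>100)
    for s,c,l in blobs(g):
        p=np.argwhere(l)[:,::-1].astype(np.float32);r=cv2.minAreaRect(p);print(n,"green",s,c,cv2.boxPoints(r).round(1).tolist())
    d=roi&(im.max(2)<75)
    for s,c,l in blobs(d): print(n,"dark",s,c)
    k=cv2.resize(im[y0:y1,x0:x1],None,fx=5,fy=5,interpolation=cv2.INTER_CUBIC);cv2.imwrite(f"pics/{n}0z.png",k)
E
```

```text
top green [236 152  38  53 244] [254.9 178.5] [[235.3000030517578, 202.8000030517578], [271.0, 150.6999969482422], [274.79998779296875, 153.1999969482422], [239.0, 205.39999389648438]]
top dark [ 230  151   55   57 1200] [252.8 174.9]
top dark [288 160  45  28 210] [308.3 171.2]
top dark [ 327  191   57   84 1234] [353.1 241.4]
side green [282 156  62  19 909] [312.4 164.1] [[281.79998779296875, 156.5], [342.8999938964844, 154.3000030517578], [343.6000061035156, 172.0], [282.3999938964844, 174.3000030517578]]
side dark [282 157  63  18 882] [312.9 165.4]
side dark [287 221  28  28 481] [301.9 236.4]
```

```bash
python3 -c "
import cv2
for n in('top','side'): print(cv2.imread(f'pics/{n}0z.png').shape)"
```

```text
(725, 775, 3)
(675, 550, 3)
```

View pics/top0z.png

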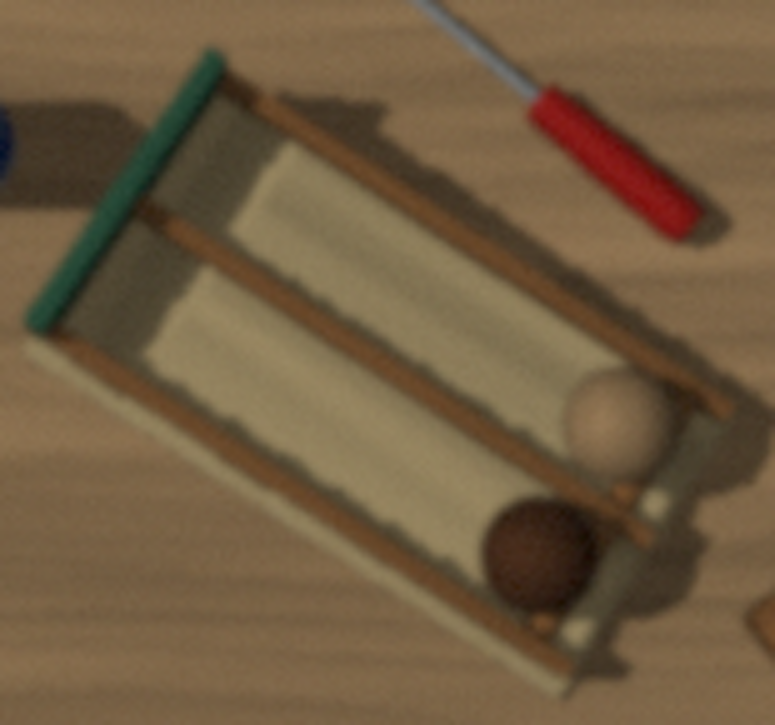

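View pics/side0z.png

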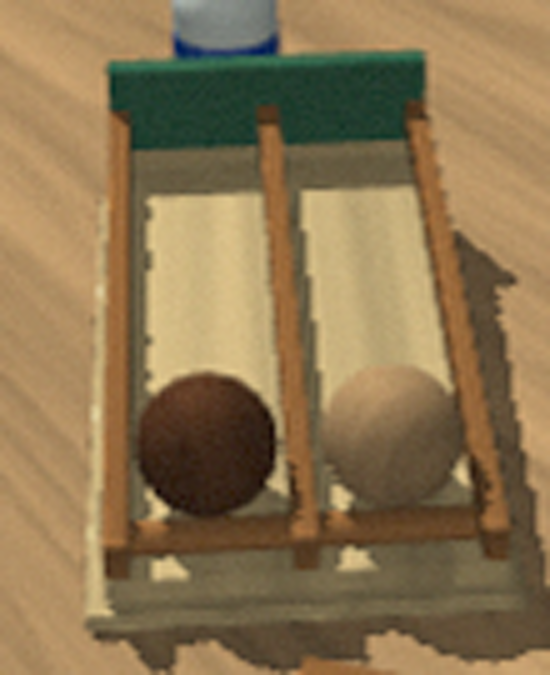

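```bash
python3 - <<'E'
from h import *
D=tri(ray("top",338.2,250.8),ray("side",301.4,233.8));P=tri(ray("top",353.8,224.8),ray("side",338.4,232.2))
print("dark",D,plane("top",338.2,250.8,52.65),plane("side",301.4,233.8,52.65));print("pale",P,plane("top",353.8,224.8,52.65),plane("side",338.4,232.2,52.65))
d=plane("top",338.2,250.8,52.65);p=plane("top",353.8,224.8,52.65)
print(np.linalg.norm(d-p))
y=d-p;y/=np.linalg.norm(y);print("yaw balls",np.degrees(np.arctan2(-y[0],y[1])))
c=[plane("top",u+.5,v+.5,90.8)[:2] for u,v in[[235.3,202.8],[271,150.7],[274.8,153.2],[239,205.4]]]
low=(c[0]+c[3])/2;hi=(c[1]+c[2])/2;y=low-hi;print("green len",np.linalg.norm(y),"yaw",np.degrees(np.arctan2(-y[0],y[1])),"mid",(low+hi)/2)
g=(low+hi)/2;m=((d+p)/2)[:2];e=g-m;print("axis",np.linalg.norm(e),np.degrees(np.arctan2(e[1],e[0])))
# expected horizontal dist: ball jig x -109.3 -> stop top mid 144*.9945-40*.1045=139
# glue
for s,t in(("glue",(212,157)),):print(plane("top",*t,130))
print("offcut",plane("top",401,259,35),"screwdriver",plane("top",353,172,15))
E
```

```text
dark (array([471.46126804, -12.88393037,  49.70095089]), [0.8, 0.8]) [472.03332211 -13.06627024  52.65      ] [468.68281284 -15.80667483  52.65      ]
pale (array([533.25614331, -49.2319481 ,  48.15737988]), [0.5, 0.5]) [533.18639738 -49.0371637   52.65      ] [529.13727581 -53.60578666  52.65      ]
70.9478949039369
yaw balls 59.535501812456076
green len 144.90707234549885 yaw 58.24756413820983 mid [630.81177854 179.16814717]
axis 246.22778734506963 58.623205203419836
[667.71327567 272.24497351 130.        ]
offcut [ 456.55316518 -162.51679841   35.        ] screwdriver [668.77013736 -50.68912686  15.        ]
```

Call:
{"api": "carry_out", "payload": {
  "plan": [
    [0, [0, 0, 0], -0.2],
    [0, [0, 0, 0], -0.2],
    [0, [0, 0, 0], -0.2],
    [0, [0, 0, 0], -0.2],
    [0, [0, 0, 0], -0.2]
  ]
}}

```text
time_s: 0.52
eef_pos: [242.0, -602.8, 226.1]
orientation: [0.898, 0.44, 0.0, -0.001]
wrist_force: [0.0, -0.4, -1.0]
finger_gap: 0.685
```

Call:
{"api": "carry_out", "payload": {
  "plan": [
    [0, [0, 0, 0], -0.2],
    [0, [0, 0, 0], -0.03],
    [0, [0.2, -0.04, 0], 0],
    [0, [0.2, -0.04, 0], 0],
    [0, [0.2, -0.04, 0], 0]
  ]
}}

```text
time_s: 0.93
eef_pos: [267.1, -533.2, 226.1]
orientation: [0.872, 0.489, 0.0, -0.0]
wrist_force: [0.6, 0.0, 0.5]
finger_gap: 0.322
```

Call:
{"api": "carry_out", "payload": {
  "plan": [
    [0, [0.28, -0.053, 0], 0],
    [0, [0.28, -0.053, 0], 0],
    [0, [0.28, -0.053, 0], 0],
    [0, [0.28, -0.053, 0], 0],
    [0, [0.28, -0.053, 0], 0]
  ]
}}

```text
time_s: 1.35
eef_pos: [327.3, -372.3, 226.6]
orientation: [0.872, 0.489, -0.0, -0.0]
wrist_force: [1.3, 0.1, -0.0]
finger_gap: 0.007
```

Call:
{"api": "carry_out", "payload": {
  "plan": [
    [0, [0.28, -0.053, 0], 0],
    [0, [0.28, -0.053, 0], 0],
    [0, [0.28, -0.053, 0], 0],
    [0, [0.2, -0.04, 0], 0],
    [0, [0, 0, 0], 0]
  ]
}}

```text
time_s: 1.77
eef_pos: [373.3, -249.4, 227.0]
orientation: [0.87, 0.493, 0.0, -0.0]
wrist_force: [0.1, 0.1, 0.8]
finger_gap: 0.006
```

```bash
python3 - <<'E'
from h import *
from scipy.spatial.transform import Rotation as R
o=env.get_obs();p=o["eef_pos"];M=R.from_quat(o["orientation"]).as_matrix();print(o["time_s"],p,M.round(3),np.degrees(np.arctan2(M[1,0],M[0,0])),o["finger_gap"],o["qpos"])
print(M.T@(np.array([445.7,-55.3,38])-p)/120)
E
```

```text
1.7667 [ 373.29206724 -249.40505618  226.99378133] [[ 0.514  0.858  0.001]
 [ 0.858 -0.514  0.001]
 [ 0.001 -0.    -1.   ]] 59.06517490495129 0.005669472794779793 [ 1.25075548  0.16847103 -0.78371915  2.02269902  0.13964602  1.00338858
 -0.14114346]
[ 1.69607164 -0.31393671  1.57663564]
```

Call:
{"api": "carry_out", "payload": {
  "plan": [
    [0, [0.28, -0.053, 0.05], 0],
    [0, [0.28, -0.053, 0.05], 0],
    [0, [0.28, -0.053, 0.05], 0],
    [0, [0.28, -0.053, 0.05], 0],
    [0, [0.28, -0.053, 0.05], 0]
  ]
}}

```text
time_s: 2.18
eef_pos: [431.5, -93.9, 196.6]
orientation: [0.872, 0.489, -0.0, 0.0]
wrist_force: [0.8, 0.1, 0.7]
finger_gap: 0.003
```

Call:
{"api": "carry_out", "payload": {
  "plan": [
    [0, [0.2, -0.04, 0.1], 0],
    [0, [0.07, -0.01, 0.1], 0],
    [0, [0, 0, 0.15], 0],
    [0, [0, 0, 0.15], 0],
    [0, [0, 0, 0], 0]
  ]
}}

```text
time_s: 2.6
eef_pos: [440.6, -63.7, 134.0]
orientation: [0.872, 0.49, -0.002, -0.002]
wrist_force: [0.1, -0.3, -0.0]
finger_gap: -0.0
```

```bash
python3 - <<'E'
from h import *
from scipy.spatial.transform import Rotation as R
o=env.get_obs();p=o["eef_pos"];M=R.from_quat(o["orientation"]).as_matrix();print(o["time_s"],p,np.degrees(np.arctan2(M[1,0],M[0,0])),o["finger_gap"],o["qpos"])
print(M.T@(np.array([445.7,-55.3,38])-p)/120)
for n,b in(("top",(230,140,385,285)),("side",(200,60,400,280))):
    im=env.grab_frame(n);cv2.imwrite(f"pics/{n}1.png",im)
E
```

```text
2.6 [440.55217135 -63.73290742 134.00861232] 58.68268441915768 -0.00020455480712510242 [ 0.81096433  0.34874423 -0.83758843  2.11475082  0.35080152  0.82490312
 -0.78703963]
[0.08342513 0.00433462 0.7999469 ]
```

View pics/side1.png

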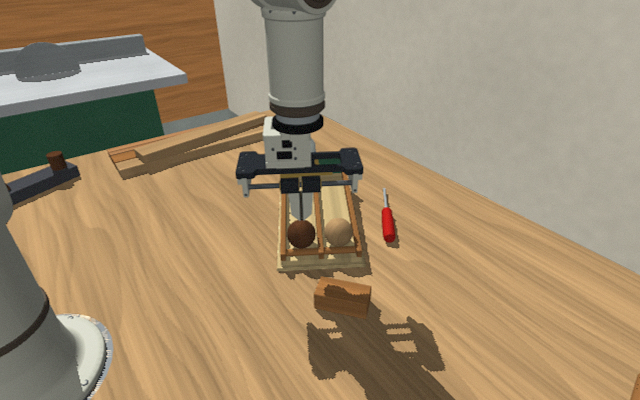

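View pics/top1.png

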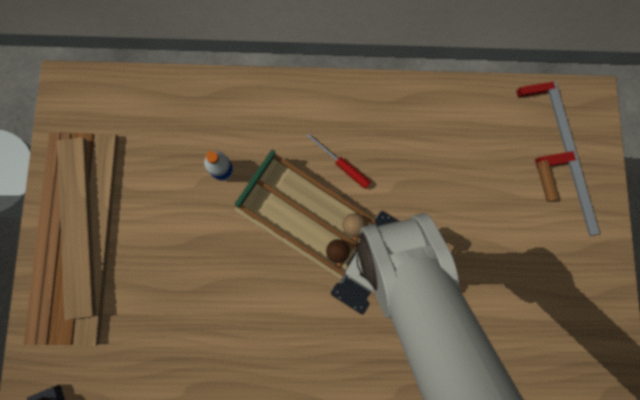

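Call:
{"api": "carry_out", "payload": {
  "plan": [
    [0, [0, 0, 0.2], 0],
    [0, [0, 0, 0.2], 0],
    [0, [0, 0, 0.2], 0],
    [0, [0, 0, 0.15], 0],
    [0, [0, 0, 0.05], 0]
  ]
}}

```text
time_s: 3.12
eef_pos: [442.4, -64.5, 39.7]
orientation: [0.872, 0.49, -0.001, -0.0]
wrist_force: [-0.6, -0.8, -0.5]
finger_gap: 0.005
```

```bash
python3 - <<'E'
from h import *
o=env.get_obs();print(o["eef_pos"],o["wrist_force"])
im=env.grab_frame("side");cv2.imwrite("pics/side2.png",cv2.resize(im[120:300,230:400],None,fx=3.3,fy=3.3,interpolation=cv2.INTER_CUBIC))
E
```

```text
[442.36084441 -64.5132237   39.74193283] [-0.60055374 -0.77163505 -0.45233674]
```

View pics/side2.png

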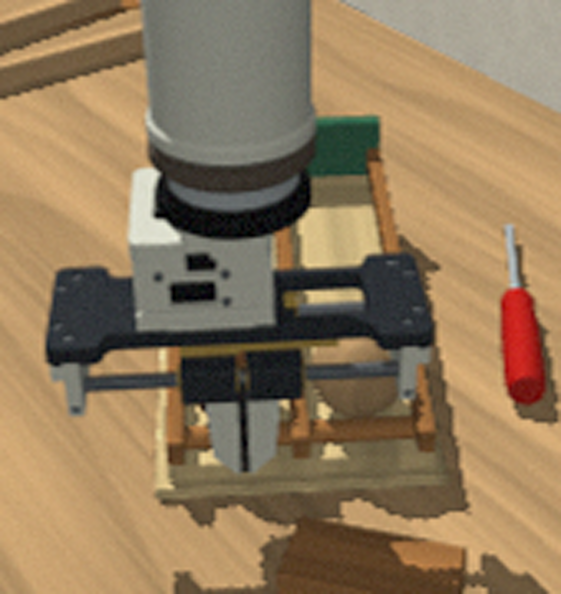

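Call:
{"api": "carry_out", "payload": {
  "plan": [
    [0, [0.05, -0.004, 0.01], 0],
    [0, [0.05, -0.004, 0], 0],
    [0, [0.05, -0.004, -0.005], 0],
    [0, [0.04, 0, -0.004], 0],
    [0, [0.05, 0, -0.005], 0]
  ]
}}

```text
time_s: 3.58
eef_pos: [457.5, -38.2, 42.1]
orientation: [0.871, 0.491, 0.0, 0.001]
wrist_force: [-0.2, -1.3, 0.1]
finger_gap: 0.0
```

Call:
{"api": "carry_out", "payload": {
  "plan": [
    [0, [0.06, 0, -0.006], 0],
    [0, [0.06, 0, -0.006], 0],
    [0, [0.06, 0, -0.006], 0],
    [0, [0.06, 0, -0.006], 0],
    [0, [0.06, 0, -0.006], 0]
  ]
}}

```text
time_s: 4.0
eef_pos: [475.7, -7.0, 44.9]
orientation: [0.871, 0.491, 0.0, -0.0]
wrist_force: [-0.9, 0.5, 0.1]
finger_gap: 0.005
```

```bash
cat > chk.py <<'E'
from h import *
import sys
o=env.get_obs();p=o["eef_pos"];q=p-np.array([471.3,-13,0]);u=np.array([np.cos(np.radians(58.8)),np.sin(np.radians(58.8)),0]);w=np.array([u[1],-u[0],0])
print(o["time_s"],p,"along gutter-frame TCP x",-109.3+q@u,"lat(tool y)",q@w,o["wrist_force"])
a=env.grab_frame("side")[120:300,230:400];b=env.grab_frame("top")[130:290,220:400]
a=cv2.resize(a,(425,450),interpolation=cv2.INTER_CUBIC);b=cv2.resize(b,(375,450),interpolation=cv2.INTER_CUBIC)
cv2.imwrite(sys.argv[1],np.hstack([a,b]))
E
python3 chk.py pics/c3.png
```

```text
4.0 [475.71599217  -6.98530035  44.89769819] along gutter-frame TCP x -101.86763766539443 lat(tool y) 0.6615050080751979 [-0.86437289  0.53246293  0.14450235]
```

View pics/c3.png

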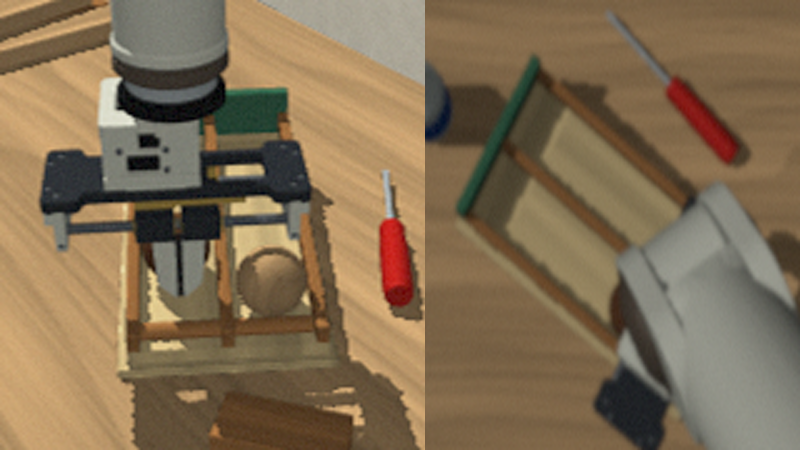

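Call:
{"api": "carry_out", "payload": {
  "plan": [
    [0, [0.06, 0, -0.005], 0],
    [0, [0.06, 0, -0.005], 0],
    [0, [0.06, 0, -0.006], 0],
    [0, [0.06, 0, -0.006], 0],
    [0, [0.06, 0, -0.006], 0]
  ]
}}

```text
time_s: 4.52
eef_pos: [494.4, 23.7, 48.3]
orientation: [0.871, 0.491, 0.0, -0.0]
wrist_force: [-0.6, 0.2, 0.9]
finger_gap: 0.006
```

Call:
{"api": "carry_out", "payload": {
  "plan": [
    [0, [0.06, 0, -0.006], 0],
    [0, [0.06, 0, -0.006], 0],
    [0, [0.06, 0, -0.006], 0],
    [0, [0.06, 0, -0.006], 0],
    [0, [0.06, 0, -0.006], 0]
  ]
}}

```text
time_s: 4.93
eef_pos: [513.0, 54.4, 51.8]
orientation: [0.871, 0.491, 0.0, 0.0]
wrist_force: [-0.3, -0.3, 0.5]
finger_gap: 0.002
```

Call:
{"api": "carry_out", "payload": {
  "plan": [
    [0, [0.06, 0, -0.006], 0],
    [0, [0.06, 0, -0.006], 0],
    [0, [0.06, 0, -0.006], 0],
    [0, [0.05, 0, -0.005], 0],
    [0, [0.04, 0, -0.004], 0]
  ]
}}

```text
time_s: 5.35
eef_pos: [529.9, 82.4, 55.1]
orientation: [0.871, 0.491, 0.0, -0.0]
wrist_force: [-0.6, -1.0, 0.2]
finger_gap: 0.007
```

```bash
python3 chk.py pics/c4.png
```

```text
5.35 [529.89264925  82.37018633  55.14402782] along gutter-frame TCP x 2.6288237358031097 lat(tool y) 0.7137256709950748 [-0.5601126  -1.04901898  0.22874516]
```

View pics/c4.png

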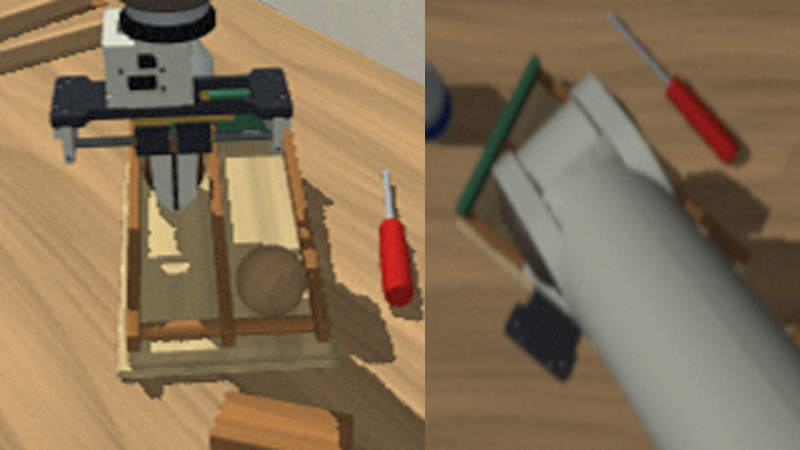

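Call:
{"api": "carry_out", "payload": {
  "plan": [
    [0, [0.05, 0, -0.005], 0],
    [0, [0.05, 0, -0.005], 0],
    [0, [0.05, 0, -0.005], 0],
    [0, [0.05, 0, -0.005], 0],
    [0, [0.04, 0, -0.004], 0]
  ]
}}

```text
time_s: 5.87
eef_pos: [544.9, 107.0, 58.1]
orientation: [0.871, 0.491, 0.0, -0.0]
wrist_force: [-0.3, 0.3, -0.2]
finger_gap: 0.005
```

Call:
{"api": "carry_out", "payload": {
  "plan": [
    [0, [0.04, 0, -0.004], 0],
    [0, [0.04, 0, -0.004], 0],
    [0, [0.04, 0, -0.004], 0],
    [0, [0.04, 0, -0.004], 0],
    [0, [0.04, 0, -0.004], 0]
  ]
}}

```text
time_s: 6.28
eef_pos: [557.0, 127.1, 60.3]
orientation: [0.871, 0.491, 0.0, -0.0]
wrist_force: [0.2, 0.7, -1.3]
finger_gap: 0.004
```

Call:
{"api": "carry_out", "payload": {
  "plan": [
    [0, [0.03, 0, -0.003], 0],
    [0, [0, 0, 0], 0],
    [0, [0, 0, 0], 0],
    [0, [0, 0, 0], 0],
    [0, [0, 0, 0], 0]
  ]
}}

```text
time_s: 6.7
eef_pos: [558.5, 129.4, 60.5]
orientation: [0.871, 0.491, -0.0, 0.0]
wrist_force: [0.1, 0.1, -0.2]
finger_gap: 0.003
```

```bash
python3 chk.py pics/c5.png
```

```text
6.7 [558.47690491 129.36236213  60.54045032] along gutter-frame TCP x 57.63166789682559 lat(tool y) 0.8204600653754426 [ 0.12904901  0.12721996 -0.22323659]
```

View pics/c5.png

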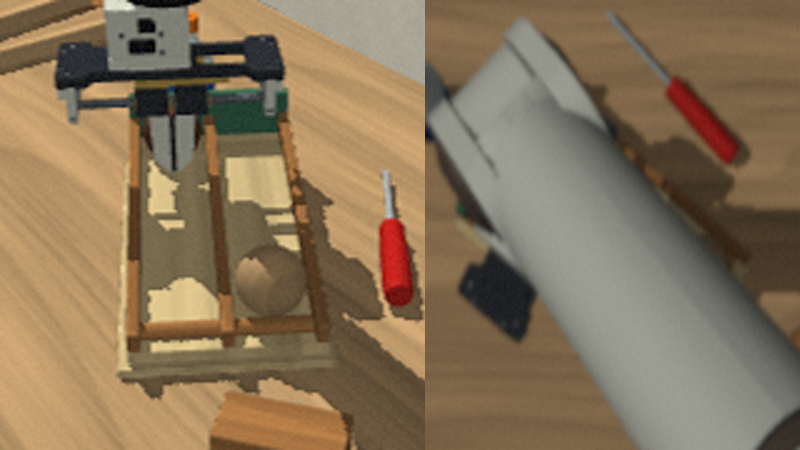

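Call:
{"api": "carry_out", "payload": {
  "plan": [
    [0, [0.02, 0, -0.002], 0],
    [0, [0.02, 0, -0.002], 0],
    [0, [0.01, 0, -0.001], 0],
    [0, [0, 0, 0], 0],
    [0, [0, 0, 0], 0]
  ]
}}

```text
time_s: 7.22
eef_pos: [561.8, 135.1, 61.3]
orientation: [0.871, 0.491, 0.0, -0.0]
wrist_force: [-0.1, 1.0, -0.0]
finger_gap: 0.003
```

```bash
python3 - <<'E'
from h import *
o=env.get_obs();print(o["eef_pos"],o["wrist_force"])
im=env.grab_frame("side");cv2.imwrite("pics/s6.png",cv2.resize(im[130:220,260:360],None,fx=6,fy=6,interpolation=cv2.INTER_CUBIC))
E
```

```text
[561.8268175  135.12063117  61.29683184] [-0.08452037  1.01978541 -0.03385189]
```

View pics/s6.png

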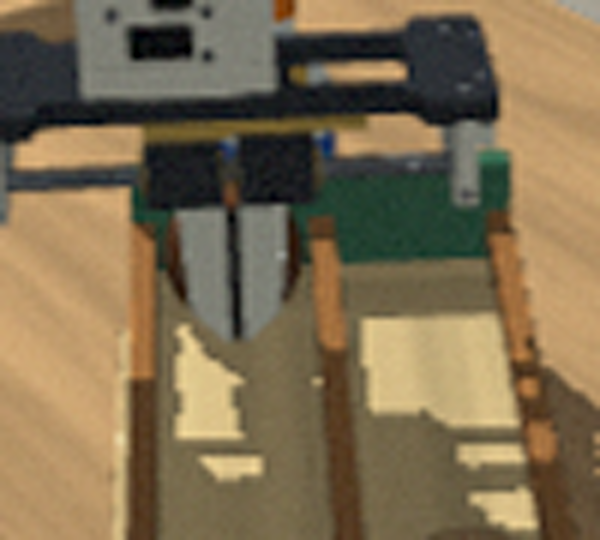

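```bash
python3 - <<'E'
from h import *
c=env.calibration("side");M=np.linalg.inv(c["cam_to_world"])
a=np.radians(58.8);b=np.radians(6);u=np.array([np.cos(a),np.sin(a),0]);y=np.array([-u[1],u[0],0]);k=np.array([0,0,1.])
gx=np.cos(b)*u+np.sin(b)*k;gz=-np.sin(b)*u+np.cos(b)*k
P0=np.array([471.46,-12.88,49.7])  # triangulated start -107,36,28
for x,z in((-107,28),(90,28),(95,28),(100,28),(109,22)):
    p=P0+gx*(x+107)+gz*(z-28);q=M[:3,:3]@p+M[:3,3];print(x,z,p.round(1),(c["fx"]*q[0]/q[2]+c["cx"]).round(1),(c["fy"]*q[1]/q[2]+c["cy"]).round(1),"r",(28*c["fx"]/np.linalg.norm(q)).round(1))
E
```

```text
-107 28 [471.5 -12.9  49.7] 301.8 233.7 r 14.4
90 28 [573.  154.7  70.3] 298.7 174.7 r 12.0
95 28 [575.5 159.   70.8] 298.6 173.4 r 12.0
100 28 [578.1 163.2  71.3] 298.6 172.2 r 11.9
109 22 [583.1 171.4  66.3] 298.5 172.1 r 11.8
```

Call:
{"api": "carry_out", "payload": {
  "plan": [
    [0, [-0.04, 0, 0.002], 0],
    [0, [-0.04, 0, 0.002], 0],
    [0, [-0.04, 0, 0.002], 0],
    [0, [0, 0, 0], 0],
    [0, [0, 0, 0], 0]
  ]
}}

```text
time_s: 7.68
eef_pos: [554.1, 121.7, 60.5]
orientation: [0.872, 0.49, -0.0, 0.0]
wrist_force: [-0.5, 0.8, -0.5]
finger_gap: 0.004
```

```bash
python3 - <<'E'
from h import *
o=env.get_obs();print(o["eef_pos"],o["wrist_force"])
im=env.grab_frame("side");cv2.imwrite("pics/s7.png",cv2.resize(im[130:220,260:360],None,fx=6,fy=6,interpolation=cv2.INTER_CUBIC))
E
```

```text
[554.12686837 121.72089168  60.48564753] [-0.45790669  0.83547125 -0.54934693]
```

View pics/s7.png

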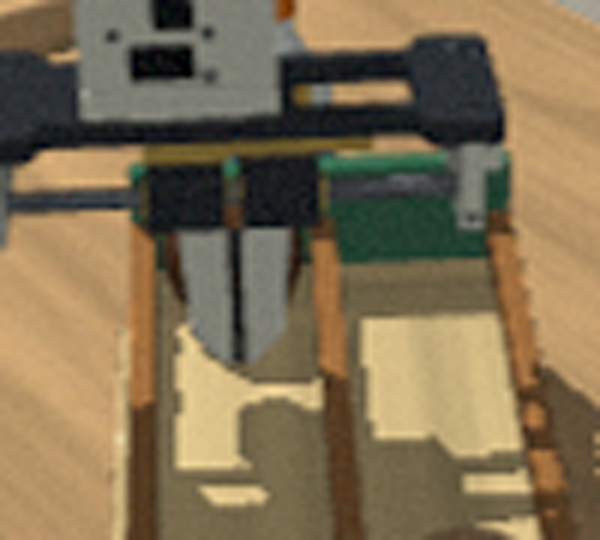

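Call:
{"api": "carry_out", "payload": {
  "plan": [
    [0, [-0.1, 0, 0.005], 0],
    [0, [-0.15, 0, 0.01], 0],
    [0, [-0.15, 0, 0.01], 0],
    [0, [-0.1, 0, 0], 0],
    [0, [0, 0, 0], 0]
  ]
}}

```text
time_s: 8.15
eef_pos: [521.3, 67.6, 57.0]
orientation: [0.872, 0.489, -0.002, 0.001]
wrist_force: [-0.6, -0.8, 0.6]
finger_gap: 0.005
```

```bash
python3 chk.py pics/c8.png
```

```text
8.15 [521.34327398  67.64209368  56.97060116] along gutter-frame TCP x -14.397867637663623 lat(tool y) 1.0304454057425048 [-0.61701052 -0.75065916  0.57901033]
```

View pics/c8.png

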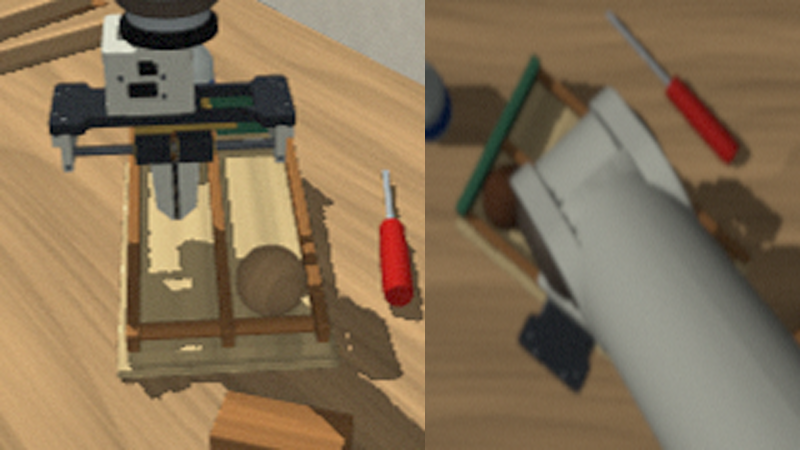

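Top view shows the dark ball at about (500,195), against the green stop, with the fingers well clear of it. I'll raise the arm and back off.

Call:
{"api": "carry_out", "payload": {
  "plan": [
    [0, [0, 0, -0.1], 0],
    [0, [0, 0, -0.2], 0],
    [0, [0, 0, -0.25], 0],
    [0, [0, 0, -0.25], 0],
    [0, [0, 0, -0.25], 0]
  ]
}}

```text
time_s: 8.67
eef_pos: [523.5, 73.1, 186.0]
orientation: [0.871, 0.492, 0.001, -0.0]
wrist_force: [0.4, -0.8, 0.0]
finger_gap: 0.009
```

Call:
{"api": "carry_out", "payload": {
  "plan": [
    [0, [-0.2, 0, -0.05], 0],
    [0, [-0.25, 0, 0], 0],
    [0, [-0.25, 0, 0], 0],
    [0, [-0.25, 0, 0], 0],
    [0, [-0.25, 0, 0], 0]
  ]
}}

```text
time_s: 9.08
eef_pos: [448.8, -51.5, 190.7]
orientation: [0.871, 0.492, 0.001, 0.0]
wrist_force: [0.4, -1.0, -0.2]
finger_gap: 0.004
```

Call:
{"api": "carry_out", "payload": {
  "plan": [
    [0, [-0.25, 0, 0], 0],
    [0, [-0.25, 0, 0], 0],
    [0, [-0.2, 0, 0], 0],
    [0, [-0.1, 0, 0], 0],
    [0, [0, 0, 0], 0]
  ]
}}

```text
time_s: 9.5
eef_pos: [398.3, -135.8, 190.4]
orientation: [0.872, 0.49, -0.0, 0.001]
wrist_force: [-0.7, -0.5, 0.4]
finger_gap: 0.004
```

```bash
python3 chk.py pics/c9.png
```

```text
9.5 [ 398.2628998 -135.814695   190.3686871] along gutter-frame TCP x -252.18649131778858 lat(tool y) 1.148003982590339 [-0.68939249 -0.48042285  0.36403217]
```

View pics/c9.png

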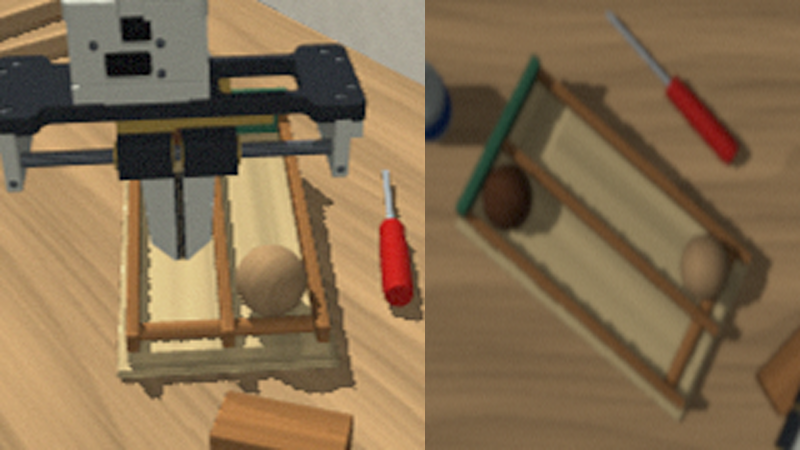

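```bash
python3 - <<'E'
from h import *
t=env.grab_frame("top");o=cv2.imread("pics/top0.png")
print("ball",plane("top",259.8,200,68),"expected",583,171)
d=cv2.absdiff(t,o).max(2)
for n,(x0,y0,x1,y1) in dict(glue=(200,148,236,184),driver=(304,132,374,190),pale=(344,214,365,236)).items(): print(n,(d[y0:y1,x0:x1]>40).sum())
cv2.imwrite("pics/t10.png",t)
env.hand_in()
E
```

```text
ball [584.66785415 170.41065863  68.        ] expected 583 171
glue 0
driver 0
pale 0
the job is handed in; nothing more can be done
```

View pics/t10.png

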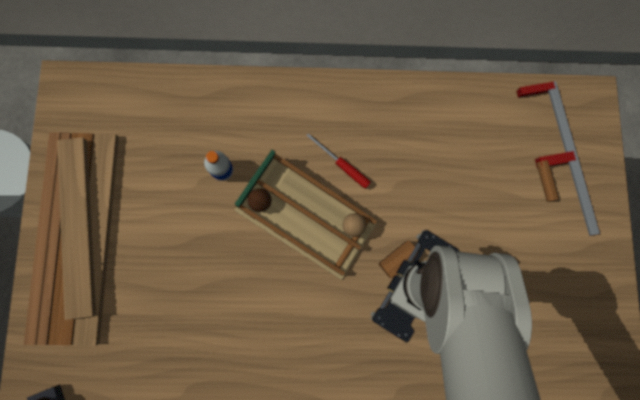

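I pushed the dark ball up its gutter with the closed fingertips until it dropped into the nest. I then backed the fingers off, lifted clear and handed the job in at about 9.6 s.

- **Dark ball:** the last top view shows it against the green end stop, at about (585, 170) mm. The expected nest position was (583, 171) mm. It stayed put after the fingers left it.
- **Bystanders:** the glue bottle, screwdriver and pale ball show no change from the first top picture. The offcut was partly hidden by the gripper in the last top view, so I did not measure it. In the side views before and after the push it lies in the same place.
- **Forces:** wrist-force readings stayed around 1 N, about noise level. I therefore judged the drop into the nest from the pictures, not from a force reading.
- **Height disagreement:** at the start, the two camera views put the balls 3 to 4.5 mm lower than the stated geometry. The fingertips were far enough below the ball's centre that this did not matter.

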